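# Close up the three-panel picture

## Task

Put the missing middle panel, which lies beside the backing board, on the board between the other two with its sky end to the ledge, and close the picture up: the middle panel flush against the glued left one, the right-end panel flush against the middle one, and both butted against the ledge, so that no gap is left and the picture runs straight through. Leave the other things on the desk, and the tape on the left panel, where they are.

Things in the scene. Friction and masses are not known exactly. Their poses are not given: they have to be found in the camera images.
- board: Wooden backing board fixed to the desk: 200 (own x) x 380 (own y) x 12 mm, top at z = 12 mm. Origin: centre of underside. +x points away from the robot, +y to its left (yaw within 9 degrees). In this frame, when all is closed up, the loose panel's origin is at (10, 100, 12) mm and the end panel's at (10, 44, 12) mm, both parallel to the board.
- ledge (a point): Middle of the ledge's face, at (80, 0, 12) mm in the board's frame. The fixed dark wooden ledge runs along the board's whole far edge, 20 mm thick (x 80 to 100 mm), 14 mm higher than the board's top; panels butt against its face x = 80 mm.
- glued_panel (a point): Centre of the top of the first, left-end panel of the picture, glued to the board, far end against the ledge: same kind and size as the loose ones; in the board's frame it covers x -60 to 80, y 128 to 184 mm, top at z = 37 mm. Never moves.
- inner_corner (a point): The inside corner on the board's top surface where the right-hand long side of the glued panel meets the ledge's face; at (80, 128, 12) mm in the board's frame; axes parallel to the board's.
- loose_panel: Plywood box-panel, 140 (own x) x 56 (own y) x 25 mm, 0.1 to 0.21 kg; strip of a beach picture on top, sky at its +x end, sand at -x. Origin: centre of underside. Middle of the picture. Starts flat on the desk left or right of the board, its +x end pointing roughly away from the robot (yaw within 29 degrees), 25 mm and more free at both long sides.
- loose_far (a point): Lower corner of the loose panel at its sky end on its left long side: (70, 28, 0) mm in its frame. Belongs at the inner corner.
- loose_near (a point): Lower corner of the loose panel at its sand end on its left long side: (-70, 28, 0) mm in its frame.
- end_panel: Plywood box-panel, 140 (own x) x 56 (own y) x 25 mm, 0.1 to 0.21 kg; strip of a beach picture on top, sky at its +x end, sand at -x. Origin: centre of underside. Right end of the picture. Starts flat on the board, skewed up to 11 degrees, short of the ledge, about 150 mm right of the glued panel, so the loose one can be set between them with room for fingers. Slides when pushed.
- end_far (a point): Lower corner of the end panel at its sky end on its left long side: (70, 28, 0) mm in its frame.
- end_near (a point): Lower corner of the end panel at its sand end on its left long side: (-70, 28, 0) mm in its frame.
- sketchbook: Black sketchbook, 144 x 94 x 20 mm, flat on the desk on the other side of the board from the loose panel. Bystander. Origin: centre of underside.
- tape: Roll of brown tape, 50 mm across, 19 mm high, lying on the glued panel as a weight (its top at z = 56 mm). Bystander. Origin: centre of underside.
- jar: Small white paint jar, 36 mm across, 45 mm high, standing on the board's near right corner. Bystander. Origin: centre of underside.
- brush: Paint brush about 170 mm long lying on the desk beyond the board. Bystander.
- eraser: White eraser, 55 x 30 x 14 mm, on the desk beyond the board. Bystander. Origin: centre of underside.
- water_glass: Drinking glass, 72 mm across, 90 mm high, on the desk far left. Bystander. Origin: centre of underside.
- mug: White mug, 80 mm across, 85 mm high, on the desk far right. Bystander. Origin: centre of underside.

How it is judged:
At the end, for the whole second after the job is handed in: Both panels lie flat on the board (heights within 2 mm), sky ends within 3 mm of the ledge; the gap between glued and loose panel, and between loose and end panel, is under 2.5 mm at both ends of each seam; both are at rest (x of loose_far in the frame of inner_corner between -0.003 and 0.003 m and z of loose_far in the frame of inner_corner between -0.002 and 0.002 m and y of loose_far in the frame of inner_corner between -0.0025 and 0.0025 m and z of loose_near in the frame of inner_corner between -0.002 and 0.002 m and y of loose_near in the frame of inner_corner between -0.0025 and 0.0025 m and angle between each of loose_panel, end_panel's own z axis and vertical below 0.03 rad and linear speed of each of loose_panel, end_panel below 0.01 m/s and angular speed of each of loose_panel, end_panel below 0.05 rad/s and x of end_far in the frame of inner_corner between -0.003 and 0.003 m and z of end_far in the frame of inner_corner between -0.002 and 0.002 m and y of end_far in the frame of loose_panel between -0.0305 and -0.0255 m and z of end_near in the frame of inner_corner between -0.002 and 0.002 m and y of end_near in the frame of loose_panel between -0.0305 and -0.0255 m); the robot touches nothing.
It fails at once if another thing on the desk (sketchbook, jar, brush, eraser, glass, mug) or the tape is moved by more than 20 mm (distance of any of sketchbook, tape, jar, brush, eraser, water_glass, mug from where it was at the start of the episode above 0.02 m).
It also fails if it takes over 66 s, if anything falls off the work surface, if the arm or the gripper's body presses on something with over 40 N, if the wrist force passes 120 N, or if a joint passes its speed limit or range.

## Robot

A 6-joint arm with a two-finger parallel gripper is mounted at the origin on the work surface. World frame = base frame: x ahead of the robot, y to its left, z up, the work surface at z = 0. Lengths are in m, angles in rad, forces in N, time in s.
With the tool pointing down it reaches from about 0.375 to 0.975 m from the base axis. Payload 3.8 kg.
Tool frame: the origin (TCP) lies midway between the tips of the shut fingers; the grasp point (between the pads) lies 19 mm behind it; x points along the fingers, y is the direction in which the jaws open and shut, and the axes are right-handed (so a half turn about x gives the same grasp; the last joint's range is limited). The gripper opens to 88 mm and grips with 3 to 60 N. Pads are 18 mm wide; open, the fingers measure 123 mm over their backs; the gripper's body (75 mm by 187 mm) begins 45 mm behind the grasp point.
Start: joints at [-0.037, 0.264, 1.604, -0, 1.274, -0.037], TCP at [0.675, -0, 0.239] pointing down, gripper open.
Joint ranges: [-2.63, 2.63], [-0.94, 2.18], [0.31, 2.57], [-1.31, 4.45], [0, 2.66], [-2.55, 2.55]. Speed limits (rad/s): [2.57, 2.57, 3.14, 3.14, 3.14, 3.14].

## Interface

Orientations are given as a rotation vector (axis times angle).
In Python, from cell import manip, inverse_kinematics, cams, order gives the robot as it stands. Calls block until the motion is done:
- manip.move_pose(position, orientation): joint-space move of the TCP to a pose.
- manip.move_linear(position, rate=0.15, rot=None): straight line of the TCP; rot=None keeps the orientation; rate is the mean speed in m/s.
- manip.set_joints(angles): joint-space move.
- manip.set_gripper(opening, force=None): finger opening in m; force is the grip in N (None keeps the last); returns when the fingers have stopped.
- manip.dwell(seconds).
- inverse_kinematics(position, orientation): joint angles nearest the present ones, or None.
- manip.state(): the state.
- cams.capture(name): name is "scene" or "side" or "wrist"; returns a dict with "image" (420x560x3 uint8, blue, green, red), "z_map" (420x560 float32, m along the optical axis (not along the pixel's ray), 0 where there is no reading), "intrinsics" (3x3 intrinsics, pixels), "position" and "orientation" of the camera in the world; the wrist camera has in their place "T_tool_cam" (4x4, takes a point from camera to tool coordinates, whose origin is the TCP and whose axes are the tool frame's). Camera axes: x right, y down, z forward; pixel columns grow to the right and rows downward; lengths in m; the calibration is good to about 2 mm. The wrist camera is an equidistant fisheye: a pixel r from the principal point sees the ray r / f radians off the axis. A picture is of the moment at which its call begins: read the wrist's pose just before it.
A pose or a line that the arm cannot do raises manip.IKError and nothing moves.
- order.close_job(): hands the job in, once; it reports no verdict.
The state is a dict: "clock": time; "joint_pos": joint angles; "joint_velocities": joint speeds; "tau": joint torques, N m; "tool_pos": TCP position; "tcp_rot": TCP orientation; "contact_force": force on the tool from outside, world axes, zero at the start; "moment": the same for the moment, N m; "gripper_width": finger opening in m.
Only numpy, scipy, OpenCV 4.12 (cv2) and the standard library are available. Lean on these libraries where they do the work, as an engineer would, in place of code of your own. Each camera call takes 0.05 s, during which the arm holds its last target. There are 200 camera calls.

## Working session

There is one attempt and no reset: what is moved stays moved. The work goes in short steps, each a Python script; the robot and the scene stay as the last script left them, time stands still between calls to the robot, and variables do not carry over. Pictures are saved under pics/ and viewed, about 8 in all and at most 12, crops included, and the job is handed in when it is done.

```bash
ls; mkdir -p pics
python3 - <<'E'
from cell import manip,cams
import cv2,numpy as np,pickle
s=manip.state();print(s['clock'],s['tool_pos'],s['tcp_rot'])
d={}
for n in("scene","side","wrist"):
    c=cams.capture(n);d[n]=c;cv2.imwrite(f"pics/a_{n}.png",c["image"])
    print(n,c["intrinsics"].tolist(),c.get("position"),c.get("orientation"),c.get("T_tool_cam"))
d['st']=s
pickle.dump(d,open("a.pkl","wb"))
cv2.imwrite("pics/a.png",cv2.resize(np.hstack([d["scene"]["image"],d["side"]["image"]]),(800,300)))
E
```

```text
pics
0.0 [6.74297378e-01 1.41119472e-05 2.37411136e-01] [ 1.20818522  1.21086146 -1.21077635]
scene [[512.875518446626, 0.0, 272.93823902471695], [0.0, 512.875518446626, 211.17748109597045], [0.0, 0.0, 1.0]] [ 1.08900531 -0.34592051  1.1438035 ] [-2.33800278 -1.27171935  0.33035828] None
side [[511.61139925970394, 0.0, 281.5379801095531], [0.0, 511.61139925970394, 206.76194962435923], [0.0, 0.0, 1.0]] [ 0.16504254 -0.81721712  0.67810787] [-2.13382772  0.48685739 -0.27232743] None
wrist [[325.19226210127806, 0.0, 281.1472382121374], [0.0, 325.19226210127806, 216.19924461486437], [0.0, 0.0, 1.0]] None None [[ 8.82797890e-04 -2.85788306e-01  9.58292369e-01 -1.45189284e-01]
 [ 9.99999497e-01 -2.03117245e-04 -9.81794294e-04 -1.35789422e-04]
 [ 4.75231035e-04  9.58292754e-01  2.85787983e-01 -7.39878989e-02]
 [ 0.00000000e+00  0.00000000e+00  0.00000000e+00  1.00000000e+00]]
```

View pics/a_scene.png

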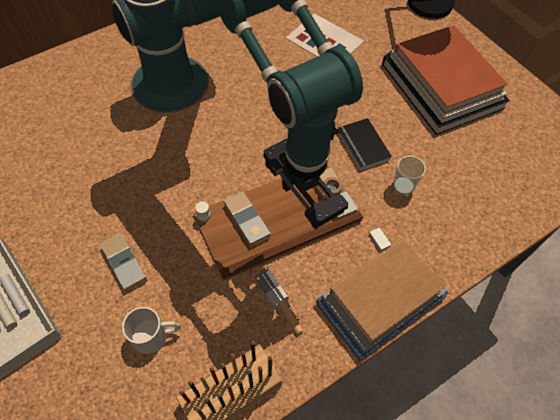

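View pics/a_wrist.png

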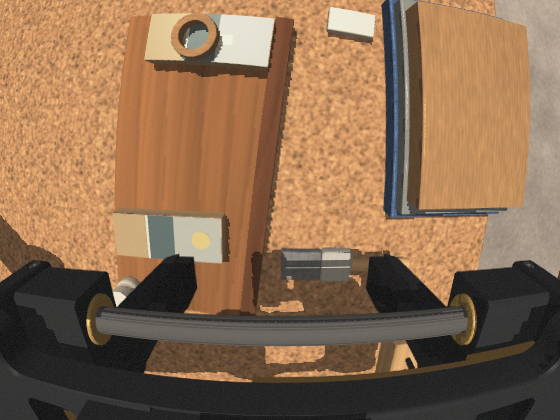

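The wrist view shows the glued panel with the tape at (210,40), the end panel at (170,235) and the ledge at (270,150). The scene view shows the loose panel right of the board at (122,262), sky end away from the robot. I'll turn these into positions using height masks.

```bash
cat > h.py <<'E'
import numpy as np,cv2
from scipy.spatial.transform import Rotation as Rn
def rays(c,st=None):
    """origin, unit-z-scaled world directions (H,W,3)"""
    K=c["intrinsics"];v,u=np.mgrid[:420,:560].astype(float)
    x=(u-K[0,2])/K[0,0];y=(v-K[1,2])/K[1,1]
    if "T_tool_cam" in c and c["T_tool_cam"] is not None:
        r=np.hypot(x,y)+1e-12;d=np.dstack([np.sin(r)*x/r,np.sin(r)*y/r,np.cos(r)])
        T=np.eye(4);T[:3,:3]=Rn.from_rotvec(st["tcp_rot"]).as_matrix();T[:3,3]=st["tool_pos"]
        T=T@c["T_tool_cam"];R,o=T[:3,:3],T[:3,3]
    else:
        d=np.dstack([x,y,np.ones_like(x)]);R=Rn.from_rotvec(c["orientation"]).as_matrix();o=c["position"]
    return o,d@R.T,d[...,2]
def cloud(c,st=None):
    o,d,dz=rays(c,st);P=o+d*(c["z_map"]/dz)[...,None];P[c["z_map"]==0]=np.nan;return P
def onplane(c,st,z):
    o,d,_=rays(c,st);return o+d*((z-o[2])/d[...,2])[...,None]
def blobs(P,lo,hi,box,amin=150,ref=None,c=None):
    """height-mask blobs -> minAreaRect in world xy (mm), yaw of long side vs x"""
    m=(P[...,2]>lo)&(P[...,2]<hi)&(P[...,0]>box[0])&(P[...,0]<box[1])&(P[...,1]>box[2])&(P[...,1]<box[3])
    m=cv2.morphologyEx(m.astype(np.uint8),cv2.MORPH_OPEN,np.ones((3,3)))
    n,l,s,ce=cv2.connectedComponentsWithStats(m)
    out=[]
    for i in range(1,n):
        if s[i,4]<amin: continue
        Q=P[l==i];(cx,cy),(w,h),a=cv2.minAreaRect((Q[:,:2]*1000).astype(np.float32))
        if w<h: w,h,a=h,w,a-90
        a=(a+90)%180-90
        out.append((cx,cy,w,h,a,np.median(Q[:,2])*1000,ce[i].round().tolist()))
        print("c=(%.1f,%.1f) size %.1fx%.1f yaw %.1f z %.1f"%out[-1][:6],out[-1][6])
    return out
def rot(yaw):
    """tool down, jaw axis (tool y) at angle yaw from world x"""
    x=np.array([0,0,-1.]);y=np.array([np.cos(yaw),np.sin(yaw),0]);return Rn.from_matrix(np.c_[x,y,np.cross(x,y)]).as_rotvec()
E
python3 - <<'E'
import pickle;from h import *
d=pickle.load(open("a.pkl","rb"));B=(.3,1.0,-.5,.4)
print(Rn.from_rotvec(d['st']['tcp_rot']).as_matrix().round(3).tolist())
for n in("scene","wrist","side"):
    P=cloud(d[n],d['st']);print(n,"panels on board");blobs(P,.033,.041,B)
    print(" z17-31");blobs(P,.017,.031,B);print(" board");blobs(P,.008,.016,B,800)
E
```

```text
[[-0.002, 1.0, 0.0], [0.0, 0.0, -1.0], [-1.0, -0.002, -0.0]]
scene panels on board
c=(537.6,-58.9) size 142.2x56.3 yaw -3.0 z 37.5 [246.0, 218.0]
 z17-31
c=(503.3,340.4) size 147.5x94.8 yaw -11.6 z 20.3 [364.0, 143.0]
c=(654.6,2.6) size 380.3x24.4 yaw 82.6 z 25.8 [291.0, 244.0]
c=(471.8,-366.0) size 143.7x55.8 yaw -0.2 z 25.8 [122.0, 261.0]
c=(741.0,-104.0) size 46.5x40.7 yaw -5.1 z 19.9 [276.0, 295.0]
 board
c=(543.9,-41.5) size 264.1x176.3 yaw 82.6 z 12.1 [254.0, 224.0]
wrist panels on board
c=(555.4,175.5) size 62.3x56.7 yaw -7.8 z 36.7 [163.0, 39.0]
c=(626.5,165.7) size 74.3x56.5 yaw -8.0 z 36.7 [242.0, 40.0]
c=(581.0,172.2) size 27.6x27.2 yaw 89.8 z 36.8 [195.0, 36.0]
c=(534.7,-55.7) size 141.0x56.1 yaw -3.0 z 37.0 [168.0, 236.0]
 z17-31
c=(802.1,96.2) size 258.2x13.9 yaw -87.4 z 28.4 [393.0, 109.0]
c=(653.0,11.7) size 366.8x20.9 yaw 82.3 z 25.2 [266.0, 162.0]
c=(537.0,-28.2) size 137.2x1.7 yaw -3.4 z 24.2 [171.0, 212.0]
c=(742.3,-100.8) size 40.9x38.3 yaw 89.5 z 19.1 [336.0, 266.0]
 board
c=(753.7,195.4) size 55.1x30.6 yaw -5.9 z 12.7 [351.0, 22.0]
c=(552.2,18.1) size 380.1x180.5 yaw 82.4 z 11.2 [191.0, 152.0]
c=(478.6,-111.7) size 70.0x38.3 yaw -2.2 z 11.5 [136.0, 267.0]
side panels on board
c=(543.7,174.2) size 65.4x47.1 yaw -83.4 z 38.8 [240.0, 176.0]
c=(536.0,-57.0) size 140.5x60.5 yaw -3.2 z 38.8 [276.0, 230.0]
 z17-31
c=(501.6,343.2) size 143.6x105.2 yaw -11.4 z 21.5 [200.0, 155.0]
c=(807.9,96.7) size 258.1x25.6 yaw -87.4 z 23.9 [351.0, 176.0]
c=(601.9,10.3) size 383.0x125.8 yaw 82.4 z 27.1 [311.0, 211.0]
c=(759.2,-103.0) size 171.1x43.1 yaw -2.3 z 20.2 [371.0, 223.0]
c=(533.7,-84.0) size 138.7x12.5 yaw -5.8 z 24.4 [281.0, 242.0]
c=(833.7,-316.9) size 214.8x81.1 yaw -66.7 z 23.9 [483.0, 273.0]
c=(471.6,-364.7) size 141.6x58.3 yaw -0.2 z 26.9 [322.0, 353.0]
c=(642.7,-411.0) size 73.6x26.4 yaw -47.5 z 23.9 [427.0, 338.0]
 board
c=(555.6,17.4) size 384.5x183.5 yaw 82.4 z 13.5 [276.0, 227.0]
```

Run:
```python
from h import *;from cell import manip,cams,inverse_kinematics as ik
manip.set_gripper(.086,25)
R=rot(np.pi/2-.004)
print(ik([.472,-.366,.18],R),ik([.472,-.366,.004],R))
manip.move_pose([.472,-.366,.20],R);manip.dwell(.2)
s=manip.state();print(s['clock'],s['tool_pos'],s['contact_force'],s['joint_pos'])
c=cams.capture("wrist");cv2.imwrite("pics/b.png",c["image"])
P=cloud(c,s);blobs(P,.017,.031,(.3,.65,-.5,-.25));print("board");blobs(P,.033,.041,(.3,1,-.2,.4));blobs(P,.017,.031,(.55,.72,-.25,.4))
```

```text
[-7.01276015e-01  1.61780857e-01  1.83811209e+00 -4.44089210e-16
  1.14169970e+00 -2.26807234e+00] [-7.01276015e-01  3.64350413e-01  1.95390314e+00 -4.44089210e-16
  8.23339098e-01 -2.26807234e+00]
2.5167 [ 0.47242135 -0.36566679  0.20007018] [0.49944881 0.15702102 0.428931  ] [-7.00425486e-01  1.45600073e-01  1.81802848e+00  5.97157592e-05
  1.17776924e+00 -2.26789122e+00]
c=(469.7,-363.8) size 139.4x56.3 yaw 0.1 z 24.8 [283.0, 189.0]
board
c=(511.8,-55.3) size 94.4x58.5 yaw -2.8 z 36.3 [526.0, 229.0]
```

View pics/b.png

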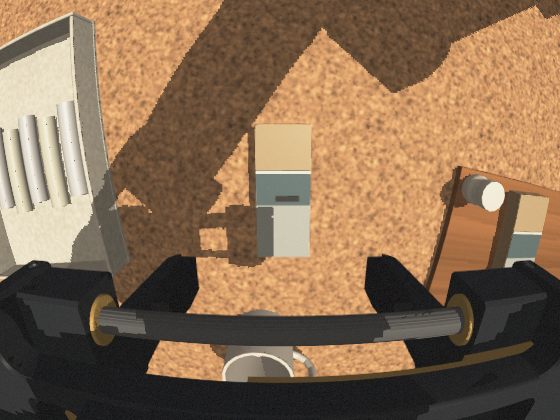

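The panel lies straight below, spanning (255..311, 124..257), with its sand end nearest the robot. All measurements agree to within 2 mm, so I'll grasp it.

Run:
```python
from h import *;from cell import manip,cams
def S(t):
    s=manip.state();print(t,round(s['clock'],2),s['tool_pos'].round(4),np.round(s['contact_force'],1),round(s['gripper_width'],4));return s
manip.move_linear([.4705,-.3645,.05],.2);manip.move_linear([.4705,-.3645,.005],.06);S("down")
manip.set_gripper(.045,25);S("grip")
manip.move_linear([.4705,-.3645,.12],.12);s=S("lift")
if s['gripper_width']>.05:
    R=rot(np.pi/2-.1326)
    manip.move_pose([.5776,.0764,.12],R);manip.dwell(.2);s=S("over")
    c=cams.capture("wrist");cv2.imwrite("pics/c.png",c["image"])
    P=cloud(c,s);blobs(P,.033,.042,(.3,1,-.2,.4));print("ledge");blobs(P,.02,.031,(.55,.75,-.25,.4));print("held");blobs(P,.12,.16,(.3,1,-.2,.4));
```

```text
down 4.37 [ 0.4707 -0.3647  0.0051] [-0.5  0.2 -0.3] 0.0856
grip 4.92 [ 0.4706 -0.3645  0.0052] [-0.1  0.2  1.6] 0.056
lift 6.03 [ 0.4699 -0.3639  0.1189] [-0.4  0.6 -1.7] 0.0559
over 7.89 [0.5778 0.0754 0.12  ] [ 0.1 -0.1 -2.3] 0.0558
c=(534.6,-55.4) size 140.1x57.2 yaw -2.9 z 37.0 [113.0, 188.0]
c=(591.1,170.6) size 134.8x57.1 yaw -7.9 z 36.7 [402.0, 199.0]
c=(586.5,172.8) size 27.9x26.3 yaw -6.8 z 36.8 [408.0, 219.0]
c=(639.8,334.5) size 39.3x8.2 yaw -54.3 z 37.7 [545.0, 249.0]
ledge
c=(578.0,-30.0) size 56.0x2.0 yaw -2.8 z 25.8 [155.0, 234.0]
c=(640.0,337.0) size 42.8x10.5 yaw -58.1 z 25.7 [539.0, 245.0]
held
c=(548.6,79.6) size 88.6x82.9 yaw 82.3 z 139.6 [281.0, 227.0]
c=(617.6,70.3) size 56.2x23.1 yaw 82.4 z 139.5 [281.0, 361.0]
```

View pics/c.png

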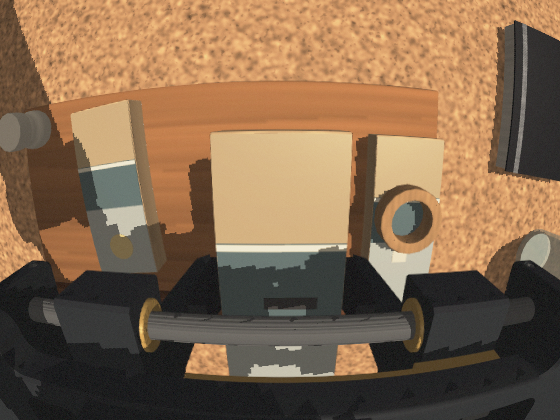

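Panel held squarely (width 55.8 mm) between the end panel at about (113,188) and the glued panel at (402,199), with room on both sides. Next: lower it, nudge it to the ledge and release.

```bash
cat >> h.py <<'E'
yb=-.1326;BX=np.array([np.cos(yb),np.sin(yb),0]);BY=np.array([-np.sin(yb),np.cos(yb),0]);O=np.array([.5644,.0156,0])
def W(x,y,z): return O+(x*BX+y*BY)/1000+np.array([0,0,z/1000])
def tob(p): p=np.array([p[0],p[1],0])-O; return (p@BX*1000,p@BY*1000)
def S(t):
    from cell import manip
    s=manip.state();print(t,"%.2f"%s['clock'],"board (%.1f,%.1f) z %.1f"%(*tob(s['tool_pos']),s['tool_pos'][2]*1000),"F",np.round([s['contact_force']@BX,s['contact_force']@BY,s['contact_force'][2]],1),"w %.4f"%s['gripper_width']);return s
def push(d,n,fmax,step=.001,rate=.02):
    """step along unit d until the opposing force change exceeds fmax"""
    from cell import manip
    f0=manip.state()['contact_force']@d;p=np.array(manip.state()['tool_pos']);log=[]
    for i in range(n):
        p=p+d*step;manip.move_linear(p,rate);f=manip.state()['contact_force']@d-f0;log.append(round(float(-f),1))
        if -f>fmax: break
    print("push",log);return p
E
python3 - <<'E'
from h import *;from cell import manip
p=W(5,62,0)
manip.move_linear([p[0],p[1],.03],.15);S("above")
manip.move_linear([p[0],p[1],.0185],.03);S("low")
push(np.array([0,0,-1.]),4,2.5,.0005);S("touch")
push(BX,12,6);S("ledge")
manip.set_gripper(.074);s=S("open")
q=s['tool_pos'].copy();q[2]=.12;manip.move_linear(q,.2);S("up")
E
```

```text
above 8.69 board (5.7,62.1) z 30.6 F [-0.1 -0.3 -1.7] w 0.0562
low 9.22 board (4.8,62.0) z 18.3 F [ 1.5 -0.  -1.7] w 0.0556
push [-0.2, -0.3, 3.9]
touch 9.97 board (4.9,62.0) z 17.3 F [-2.2 -0.8  2.2] w 0.0554
push [-2.2, -1.0, -1.1, -2.0, 2.1, 5.2, 7.3]
ledge 11.72 board (9.3,61.9) z 17.2 F [-9.5  0.1  8.8] w 0.0559
open 12.18 board (12.4,61.9) z 17.3 F [ 0.4 -0.2  0.5] w 0.0740
up 12.85 board (11.8,61.8) z 119.3 F [ 0.1  0.6 -0.8] w 0.0743
```

Run:
```python
from h import *;from cell import manip,cams;import pickle
d=pickle.load(open("a.pkl","rb"));print("jar");[print(tob(np.array(b[:2])/1000)) for b in blobs(cloud(d["scene"]),.048,.065,(.4,.6,-.25,-.05),15)]
print("end",tob([.5348,-.0565]))
manip.move_pose(W(10,8,80),rot(yb));manip.set_gripper(.075)
manip.move_linear(W(10,8,19),.15);S("side")
manip.move_linear(W(10,22,19),.05);s=S("a")
manip.move_linear(W(10,50,19),.04);S("b")
push(BY,22,7,.0015,.03);s=S("flush")
print("implied right side y",tob(s['tool_pos'])[1]+9)
manip.dwell(.2);q=W(*tob(s['tool_pos']),19)-.012*BY
manip.move_linear(q,.1);manip.move_linear(q+np.array([0,0,.1]),.2);s=S("up")
c=cams.capture("wrist");cv2.imwrite("pics/d.png",c["image"])
for b in blobs(cloud(c,s),.033,.041,(.3,1,-.3,.4)):print(tob(np.array(b[:2])/1000))
```

```text
jar
c=(466.7,-142.0) size 32.1x30.8 yaw 55.3 z 56.4 [201.0, 208.0]
(np.float64(-75.96801872567424), np.float64(-169.16790863932428))
end (np.float64(-19.807688143363976), np.float64(-75.38053787560311))
side 14.95 board (10.0,8.0) z 19.0 F [ 0.6 -0.1  0.9] w 0.0753
a 15.38 board (10.4,22.6) z 19.6 F [-0.2  0.3  0.9] w 0.0750
b 16.23 board (9.9,50.4) z 18.8 F [0.6 0.  0.4] w 0.0751
push [1.2, 0.0, 1.6, 0.1, -0.8, 0.7, -0.4, 0.7, 6.8, 11.2]
flush 18.73 board (9.8,62.7) z 18.9 F [ -0.7 -11.2   2.5] w 0.0754
implied right side y 71.74400756768355
up 19.88 board (9.3,51.0) z 118.5 F [-0.3 -0.3 -0.4] w 0.0752
c=(801.5,159.9) size 116.1x4.3 yaw -88.3 z 37.2 [526.0, 84.0]
c=(589.9,142.8) size 141.0x112.0 yaw -7.5 z 36.8 [284.0, 124.0]
c=(583.3,170.7) size 31.3x30.7 yaw 22.5 z 36.8 [266.0, 77.0]
c=(804.6,52.7) size 95.5x3.2 yaw -88.4 z 37.0 [530.0, 201.0]
c=(534.7,-60.7) size 140.4x46.5 yaw -3.0 z 37.1 [250.0, 360.0]
(np.float64(215.93622074705382), np.float64(174.33719612765893))
(np.float64(8.4815735787496), np.float64(129.49528186445735))
(np.float64(-1.769418407417494), np.float64(156.1885774257186))
(np.float64(233.15008140014706), np.float64(68.4769008829746))
(np.float64(-19.33309212964989), np.float64(-79.59709243241898))
```

View pics/d.png

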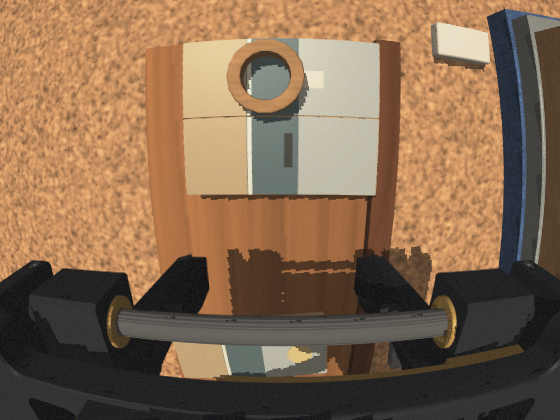

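The loose panel now sits flush on the glued one: the seam at row 117 is thin and straight. A few mm are left to the ledge (sky end at column 378). Next: push the end panel left, then push both sand ends to the ledge with one finger on each.

Run:
```python
from h import *;from cell import manip,cams
manip.move_linear(W(-17,-127,110),.25);manip.move_linear(W(-17,-127,19),.15);S("side")
manip.move_linear(W(-17,-4,19),.06);S("b")
push(BY,18,6,.0015,.03);s=S("contact")
q=W(*tob(s['tool_pos']),19)-.012*BY
manip.move_linear(q,.1);manip.move_linear(W(-20,-4,90),.2)
manip.set_gripper(.04)
manip.move_pose(W(-125,72,90),rot(np.pi/2+yb));manip.move_linear(W(-115,72,19),.15);S("near")
manip.move_linear(W(-77,72,19),.05);S("x")
push(BX,16,9,.0015,.03);s=S("ledge")
q=W(*tob(s['tool_pos']),19)-.02*BX
manip.move_linear(q,.1);manip.move_linear(q+np.array([0,0,.1])-.03*BX,.2);s=S("up")
c=cams.capture("wrist");cv2.imwrite("pics/e.png",c["image"])
for b in blobs(cloud(c,s),.033,.041,(.3,.72,-.3,.25)):print(tob(np.array(b[:2])/1000))
```

```text
side 21.56 board (-16.3,-126.5) z 19.5 F [ 0.4 -0.4  0.5] w 0.0751
b 23.76 board (-17.0,-4.1) z 18.9 F [ 0.6 -0.7  1.4] w 0.0748
push [0.9, -0.6, -0.8, -2.0, -1.0, -1.3, 0.1, 4.3, 11.5]
contact 26.01 board (-17.0,6.8) z 19.0 F [  0.4 -12.2   1.9] w 0.0751
near 29.36 board (-114.7,71.9) z 19.1 F [-0.3  0.2 -0.4] w 0.0402
x 30.27 board (-76.7,72.0) z 18.9 F [-0.6 -0.3 -0.1] w 0.0399
push [0.7, 0.4, 0.0, 5.0, 8.7, 12.8]
ledge 31.77 board (-71.6,71.8) z 18.5 F [-13.3   1.8  11.9] w 0.0399
up 32.83 board (-121.3,71.8) z 118.7 F [-0.6 -0.5  0.8] w 0.0400
c=(522.7,93.7) size 76.8x21.8 yaw 82.6 z 36.6 [281.0, 304.0]
c=(585.6,91.1) size 121.0x41.0 yaw 82.5 z 36.6 [285.0, 361.0]
(np.float64(-51.64009137806748), np.float64(71.91370628484228))
(np.float64(11.06473816012448), np.float64(77.59506744234807))
```

View pics/e.png

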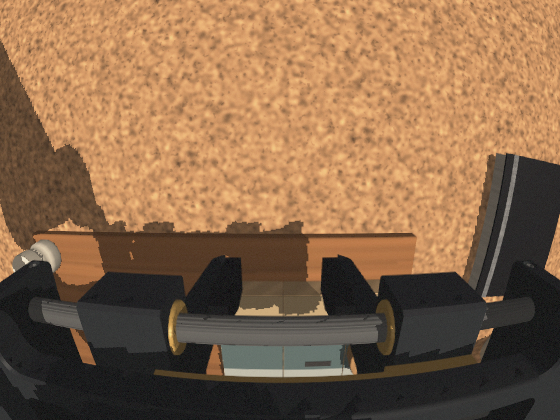

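Poor angle, with the gripper covering the panels. I'll repeat the sideways push to settle the stack, then look from the right side as before.

Run:
```python
from h import *;from cell import manip,cams
manip.set_gripper(.075)
manip.move_pose(W(10,-14,100),rot(yb));manip.move_linear(W(10,-14,19),.15)
manip.move_linear(W(10,1,19),.05)
push(BY,10,11,.0015,.03);s=S("contact")
q=W(*tob(s['tool_pos']),19)-.012*BY
manip.move_linear(q,.1);manip.move_linear(W(10,-14,120),.2);manip.dwell(.2);s=S("up")
c=cams.capture("wrist");cv2.imwrite("pics/f.png",cv2.resize(c["image"][0:270,150:430],None,fx=2.2,fy=2.2))
for b in blobs(cloud(c,s),.033,.041,(.3,.72,-.3,.25)):print(tob(np.array(b[:2])/1000))
X=onplane(c,s,.037);print("top-plane xy board at edges")
```

```text
push [-0.5, -0.5, -0.3, 5.0, 11.4]
contact 37.17 board (10.2,6.8) z 19.5 F [  0.  -11.5   2.1] w 0.0751
up 38.33 board (8.5,-14.0) z 117.9 F [-0.1  0.3  1.2] w 0.0749
c=(584.2,99.4) size 140.4x137.2 yaw -7.5 z 36.8 [283.0, 94.0]
(np.float64(8.507591936148383), np.float64(85.71428168041732))
top-plane xy board at edges
```

View pics/f.png

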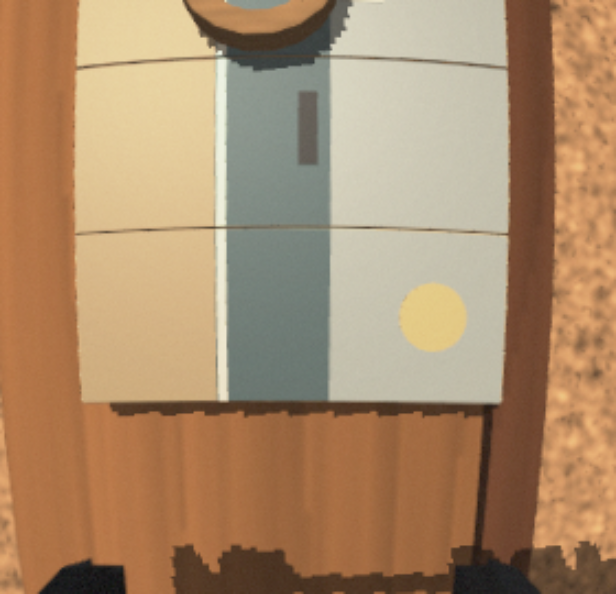

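Seams at rows 62 and 230 are hairlines, and the horizon at column 330 and foam line at column 222 run straight through. I'll check the end alignment and total width numerically before handing in.

Run:
```python
from h import *;from cell import manip,cams
s=manip.state();c=cams.capture("wrist")
X=(onplane(c,s,.037)-O);bx=X@BX*1000;by=X@BY*1000
Y=(X[...,0]*0);P=cloud(c,s)
top=(abs(P[...,2]-.0368)<.004)&(bx>-90)&(bx<100)
for lo,hi,n in((130,138,"glued"),(118,126,"loose top"),(76,86,"loose bot"),(60,68,"end top"),(20,35,"end bot")):
    e=[];f=[];hl=[]
    rows=np.unique(np.where(top&(by>lo)&(by<hi))[0])
    for r in rows:
        m=np.where(top[r]&(by[r]>lo)&(by[r]<hi))[0]
        if len(m)>50:
            e.append(bx[r,m[0]]);f.append(bx[r,m[-1]])
            g=c["image"][r].mean(1);k=[i for i in m if 0<bx[r,i]<60]
            j=k[int(np.argmax(np.diff(cv2.GaussianBlur(g[k].reshape(1,-1),(5,1),0).ravel())))];hl.append(bx[r,j])
    print(n,"sand x %.1f sky x %.1f line x %.1f"%(np.median(e),np.median(f),np.median(hl)))
g=c["image"].mean(2)
for x0 in(-50,-40,65,74):
    col=int(np.median(np.where(abs(bx-x0)+abs(by-85)<3)[1]))
    m=[r for r in range(420) if 0<by[r,col]<135];out=[]
    for ys in(128,72):
        k=[r for r in m if abs(by[r,col]-ys)<5];b=np.median(g[k,col]);d=(b-g[k,col]).clip(3)-3
        out.append((ys,"seam y %.1f"%by[k,col][np.argmax(d)],"width<=%.1f mm"%(d.sum()/b*abs(by[k[0],col]-by[k[-1],col])/(len(k)-1))))
    e=[r for r in m if top[r,col]];print(x0,out,"right edge y %.1f"%by[e[-1],col])
```

```text
glued sand x -60.0 sky x 77.3 line x 21.8Traceback (most recent call last):
  File "<stdin>", line 14, in <module>
    return _wrapfunc(a, 'argmax', axis=axis, out=out, **kwds)
    return bound(*args, **kwds)
ValueError: attempt to get argmax of an empty sequence
```

Run:
```python
from h import *;from cell import manip,cams
s=manip.state();c=cams.capture("wrist")
X=(onplane(c,s,.037)-O);bx=X@BX*1000;by=X@BY*1000;P=cloud(c,s)
top=(abs(P[...,2]-.0368)<.004)&(bx>-90)&(bx<100)
for lo,hi,n in((130,138,"glued"),(118,126,"loose top"),(76,86,"loose bot"),(60,68,"end top"),(20,35,"end bot")):
    b=top&(by>lo)&(by<hi);L=bx[b]
    print(n,"sand x %.1f sky x %.1f"%(np.percentile(L,.3),np.percentile(L,99.7)))
g=c["image"].mean(2)
for x0 in(-50,-40,60,70):
    out=[]
    for ys in(128,72):
        r0,col=np.unravel_index(np.argmin(abs(bx-x0)+abs(by-ys)),bx.shape)
        k=np.arange(r0-6,r0+7);b=np.median(g[k,col]);d=(b-g[k,col]-4).clip(0)
        out.append("seam y %.1f width~%.2f"%(by[k,col][np.argmax(d)],d.sum()/b*abs(by[k[0],col]-by[k[-1],col])/12))
    e=np.where(top[:,col])[0];print(x0,out,"right edge y %.1f"%by[e[-1],col])
```

```text
glued sand x -60.5 sky x 77.7
loose top sand x -60.2 sky x 77.4
loose bot sand x -60.7 sky x 77.7
end top sand x -60.4 sky x 77.5
end bot sand x -60.6 sky x 77.4
-50 ['seam y 129.6 width~0.47', 'seam y 73.5 width~0.44'] right edge y -157.3
-40 ['seam y 129.4 width~0.56', 'seam y 73.6 width~0.29'] right edge y 18.7
60 ['seam y 128.8 width~0.43', 'seam y 73.8 width~0.27'] right edge y 18.0
70 ['seam y 129.0 width~0.43', 'seam y 73.6 width~0.24'] right edge y 17.5
```

Run:
```python
from h import *;from cell import manip,cams,order
c=cams.capture("scene");b=blobs(cloud(c),.048,.065,(.4,.6,-.25,-.05),15)
S("end");order.close_job()
```

```text
c=(465.6,-141.2) size 31.8x31.8 yaw -32.0 z 56.8 [201.0, 208.0]
end 38.52 board (9.5,-14.0) z 119.1 F [ 0.2 -0.5  0.1] w 0.0751
the job is handed in; nothing more can be done
```

The middle panel is in place and the picture is closed up. I handed the job in at 38.5 s of the 66 s allowed; it gave no verdict.

I gripped the middle panel across its width, set it on the board and nudged it to the ledge. Then I pushed it flush to the glued panel, pushed the end panel flush to it, and pushed both sand ends to the ledge with one finger on each. A last sideways push settled both panels.

**Ends:** in the last close look, the ends of both loose panels line up with the glued one's to within about 0.5 mm, so both should be butted against the ledge.

**Seams:** both are about 0.2–0.6 mm wide at either end, and the picture's lines run straight through.

**Height and contact:** the panel tops are level at 37 mm, and the gripper is clear with no contact force.

**Other things on the desk:** the jar's position measured within about 1.5 mm of its start. The tape looked undisturbed in the pictures. I did not re-measure the tape or the other things, but the arm showed no unexpected forces.

**Disagreements:**
- My board origin is about 1.5 mm off sideways: the seams read 129 and 73.6 mm instead of 128 and 72. This shifts everything equally and does not affect the fit.
- The push to the ledge stopped about 2.5 mm earlier than I had worked out, but the end alignment above shows both panels got there.

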